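Chock the nodding bench torch

TASK

The glassworker's bench torch nods because its front foot bar hangs clear of the bench. Take the thick wooden wedge, lay it flat on the bench and slide it straight in, thin end first, under the middle of the bar until it jams tight against it: a firm but gentle push of roughly 15 N, never ramming it (the bar must not be squeezed with more than 25 N). Let go and leave it jammed there, without shoving the torch with the gripper or shifting anything else on the bench.

Things in the scene. Friction and masses are not known exactly. Their poses are not given: they have to be found in the camera images.
- wedge: thick wedge of pale wood, 150 mm long, 30 mm wide, weight 50 to 100 g; its top slopes evenly from 4 mm high at the thin end to 29 mm high at the thick end. Origin: centre of its flat underside. Its x axis points to the thin end, z up out of the slope. It lies flat, underside down, at the start
- wedge_tip (a point): middle of the wedge's thin end, on its underside (75 mm along x from the wedge's origin)
- stand: bench torch on a steel stand fixed to the bench at its rear. Origin: on the bench, straight below the middle of the foot bar. x points level from the open front in under the base plate to the rear (the way the wedge goes in); y lies along the bar, z up. The wedge stays jammed by itself when let go: friction of wood on bench and bar is 0.5 to 0.7, so the level push is about 1.45 times the squeeze under the bar
- foot_bar_mid (a point): on the bench below the bar's middle (same point as the stand's origin). The bar above it is level, round, steel, 12 mm thick, 122 mm long. The clear gap below it is 9 to 17 mm: set by screws, it differs every time and is not measured, so where the wedge bites (thin end 30 to 90 mm beyond the bar) must be felt. The bar yields upwards about 1 mm per 20 N
- plate_front (a point): middle of the base plate's front edge, on its top, 38 mm above the bench and 5 mm in front of the bar's middle line. The plate is 130 mm wide, 8 mm thick. The torch on it, up to 190 mm high, begins about 40 mm behind the bar. Under the plate only the bar hangs down, up to the rear foot block 195 mm behind the bar
- thin_wedge: smaller spare wedge of the same pale wood, 110 mm long, 22 mm wide, only 3 to 8 mm thick, too thin for the job; origin and axes as for the thick wedge
- paddle: steel paddle with a dark wooden handle, 260 mm, lying on the bench; origin under its middle
- pick: pick with a black handle, 170 mm, lying on the bench
- dish: white ceramic dish, 90 mm across, 30 mm high
- tweezers: steel tweezers, 150 mm, lying on the bench
- tin: small tin, 72 mm across, 70 mm high
- collar: steel collar (ring), 56 mm outside, 22 mm high
- graphite: dark graphite block, 70 x 50 x 22 mm
There are look-alikes about, which are no part of the job. What is meant by the wedge is not orange or yellow, and is the smaller of those in its own colour.

How it is judged:
By the outcome, as a careful person would: the job done as asked, in the order asked, and still so for the second after the job is handed in, with the robot touching nothing.
It also fails if it takes over 67 s, if anything falls off the work surface, if the arm or the gripper's body presses on something with over 40 N, if the wrist force passes 120 N, or if a joint passes its speed limit or range.

ROBOT

A 6-joint arm with a two-finger parallel gripper is mounted at the origin on the work surface. World frame = base frame: x ahead of the robot, y to its left, z up, the work surface at z = 0. Lengths are in m, angles in rad, forces in N, time in s.
With the tool pointing down it reaches from about 0.4 to 0.825 m from the base axis. Payload 7 kg.
Tool frame: the origin (TCP) lies at the very end of the fingers, on their centre line; the grasp point (between the pads) lies 19 mm behind it; z points along the fingers, y is the direction in which the jaws open and shut (so a half turn about z gives the same grasp; the last joint's range is limited). The gripper opens to 85 mm and grips with 20 to 120 N. Pads are 22 mm wide; open, the fingers measure 114 mm over their backs; the gripper's body (76 mm by 85 mm) begins 54 mm behind the grasp point. The pads swing forward as they close: fully open they stand 13 mm farther back than shut.
Start: joints at [1.547, 0.359, 0.012, 0, -1.224, -0.288], TCP at [0.207, 0.642, 0.231] pointing down, gripper open.
Joint ranges: [-3.07, 3.07], [-1.43, 2.12], [-1.02, 1.25], [-3.03, 1.67], [-3.05, -0], [-3.03, 3.03]. Speed limits (rad/s): [2.39, 2.39, 3.01, 3.14, 3.14, 3.14].

INTERFACE

Orientations are given as a unit quaternion [x, y, z, w].
In Python, from bench import telemetry, imaging, robot, nets gives the robot as it stands.
- The arm moves only by the tool carry_out, never from a script. Its argument "deltas" is a list of rows, each a list of 7 numbers: the turn, a rotation vector about the tool's x, y, z in degrees, then the shift along the tool's x, y, z in m, then the finger opening in m, from 0 to 0.0854. In form: [[ax, ay, az, x, y, z, gripper], ...]. A call has exactly 8 rows; each row shifts and turns the pose as measured when the row begins, along the tool's axes as they then stand; what a row does not reach is not made up. A row lasts 1/12 s, in which the tool goes at most 41.7 mm and 7.16 degrees, less where a joint would pass 70% of its speed; a pose out of reach is approached as far as the arm can. A call with a gripper value outside its range is refused whole. The fingers move at their own pace and stop on an object; "force" is the grip in N (left out, the last holds). Time passes only in rows, so rows that do not move let the fingers close, or fill a call up. It gives the time, the measured TCP pose, the force and the opening at its end, in the units of the state.
- telemetry.observe(): the state, without advancing time (a new reading comes with each control period).
- imaging.camera(name): name is "scene" or "top" or "wrist"; returns a dict with "image" (400x640x3 uint8, red, green, blue), "range_z" (400x640 float32, m along the optical axis (not along the pixel's ray), 0 where there is no reading), "mtx" (3x3 intrinsics, pixels), "T" (4x4, takes a point from camera to world coordinates). Camera axes: x right, y down, z forward; pixel columns grow to the right and rows downward; lengths in m; the calibration is good to about 2 mm. A picture is of the moment at which its call begins.
- robot.close_job(): hands the job in, once; it reports no verdict.
Trained networks look in the newest picture that a camera, given by its name, has taken for a name from the list of things; names that differ only in an ending like _2 or _b are one class to them, and where a whole thing is asked for, a point or a joint stands for the part that bears it (a point fixed in the world has none). Each returns a list of dicts, best first, with "conf" (0 to 1); they miss things now and then, are a little off and sometimes report something else, mostly with a low value. They report only what shows in the picture. A call takes as long as a camera call. They do not tell look-alikes from the thing itself.
- nets.recognise(camera, target): "extent" ([centre column, centre row, width, height] in pixels, round what is visible of it).
- nets.tip_of(camera, target): "position" ([column, row] in pixels: a listed point, or the origin of a listed thing).
The state is a dict: "clock": time; "q": joint angles; "dq": joint speeds; "joint_efforts": joint torques, N m; "ee_pos": TCP position; "orientation": TCP orientation; "wrist_force": force on the tool from outside, world axes, zero at the start; "ft_torque": the same for the moment, N m; "gripper_width": finger opening in m.
Only numpy, scipy, OpenCV 4.12 (cv2) and the standard library are available. Lean on these libraries where they do the work, as an engineer would, in place of code of your own. Each camera call takes 0.05 s, during which the arm holds its last target.

## Working session

There is one attempt and no reset: what is moved stays moved. The work goes in short steps, Python scripts to look and compute and a tool call to move; the robot and the scene stay as the last step left them, time stands still between calls to the robot, and variables do not carry over. Pictures are saved under pics/ and viewed, and the job is handed in when it is done.

Besides the shell and the picture viewer there is one more tool, called after "Request:" as name([rows], argument=value, ...), one row to a line, values as JSON. carry_out: Moves the arm, as the interface text tells. Its arguments: {"type":"object","properties":{"deltas":{"type":"array","items":{"type":"array","items":{"type":"number"}}},"force":{"type":"number"}},"required":["deltas"]}

```bash
ls; mkdir -p pics
cat > h.py <<'E'
import numpy as np, cv2
from bench import telemetry, imaging, robot, nets
def cap(n,fn=None):
    c=imaging.camera(n)
    if fn: cv2.imwrite('pics/'+fn,c['image'][:,:,::-1])
    return c
def pt(c,u,v,z=None):
    K=c['mtx'];T=c['T'];r=np.array([(u-K[0,2])/K[0,0],(v-K[1,2])/K[1,1],1])
    if z is None:
        d=c['range_z'][int(round(v)),int(round(u))];return T[:3,:3]@(r*d)+T[:3,3]
    w=T[:3,:3]@r;return T[:3,3]+w*(z-T[2,3])/w[2]
def proj(c,p):
    T=c['T'];q=T[:3,:3].T@(np.array(p)-T[:3,3]);q=c['mtx']@q;return q[:2]/q[2]
E
python3 - <<'E'
from h import *
np.set_printoptions(precision=4,suppress=True)
for n in ['scene','top','wrist']:
    c=cap(n,n+'0.png');print(n,c['T'][:3,3])
    for t in ['wedge','thin_wedge','stand','foot_bar_mid','plate_front','wedge_tip']:
        if t!='foot_bar_mid' or 1:
            try:
                R=nets.recognise(n,t) if t in('wedge','thin_wedge','stand') else []
                P=nets.tip_of(n,t)
            except Exception as e: print(t,e);continue
            print(t,[(np.round(r['extent']),round(r['conf'],2)) for r in R],[(np.round(r['position'],1),round(r['conf'],2),pt(c,*r['position'],0)) for r in P])
print(telemetry.observe())
E
```

```text
pics
scene [ 1.1236 -0.4704  0.7361]
wedge [(array([324., 231.,  59.,  16.]), 0.93), (array([265., 163.,  29.,  36.]), 0.87), (array([225., 231.,  89.,  22.]), 0.82), (array([467., 256.,  64.,  22.]), 0.41)] [(array([225.1, 235. ]), 0.82, array([ 0.4976, -0.4595,  0.    ])), (array([262. , 166.9]), 0.77, array([ 0.2851, -0.299 ,  0.    ])), (array([328.4, 232.6]), 0.72, array([ 0.5916, -0.2178,  0.    ])), (array([413.5, 189.9]), 0.63, array([0.5447, 0.0668, 0.    ]))]
thin_wedge [(array([301., 190.,  39.,  10.]), 0.74), (array([456., 158., 107.,  92.]), 0.23)] [(array([297.7, 189.9]), 0.67, array([ 0.4178, -0.2352,  0.    ]))]
stand [(array([457., 156., 107.,  95.]), 0.93)] [(array([417.7, 188.9]), 0.72, array([0.5459, 0.0801, 0.    ])), (array([308.9, 297.1]), 0.17, array([ 0.74  , -0.3305,  0.    ]))]
foot_bar_mid [] [(array([413.5, 193.3]), 0.82, array([0.5562, 0.0593, 0.    ])), (array([298.5, 190.4]), 0.51, array([ 0.4205, -0.2338,  0.    ])), (array([402.7, 240.2]), 0.47, array([ 0.6861, -0.0567,  0.    ]))]
plate_front [] [(array([415.6, 182.7]), 0.57, array([0.5219, 0.0887, 
[... 1532 characters left out ...]
y([ 0.3414, -0.3448,  0.    ])), (array([305. , 128.8]), 0.3, array([ 0.7798, -0.1397,  0.    ]))]
wrist [0.2799 0.6206 0.3727]
wedge [] []
thin_wedge [] []
stand [] []
foot_bar_mid [] []
plate_front [] []
wedge_tip [] []
{'clock': 1.5, 'q': array([ 1.5471,  0.3586,  0.0119, -0.    , -1.2241, -0.2881]), 'dq': array([-0.0019,  0.0006, -0.0004, -0.0006,  0.0009, -0.0003]), 'joint_efforts': array([ -0.0012, -58.2969,  29.3663,   6.9416,  -0.0007,   0.    ]), 'ee_pos': array([0.2071, 0.6424, 0.2313]), 'orientation': array([ 0.9879, -0.1553, -0.    ,  0.    ]), 'wrist_force': array([-0.1307,  0.1928, -0.4189]), 'ft_torque': array([-0.04  , -0.0574, -0.0282]), 'gripper_width': 0.08530137995924562}
```

View pics/scene0.png

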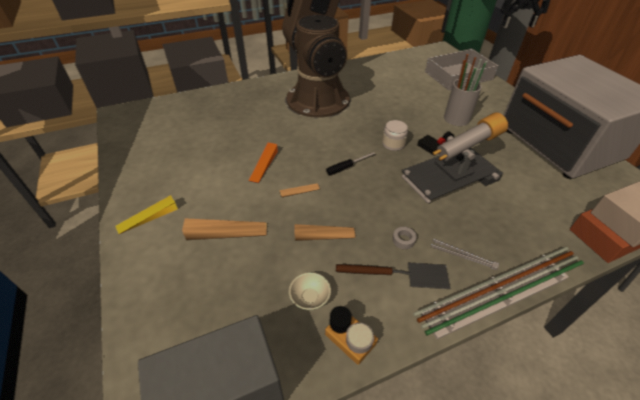

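View pics/top0.png

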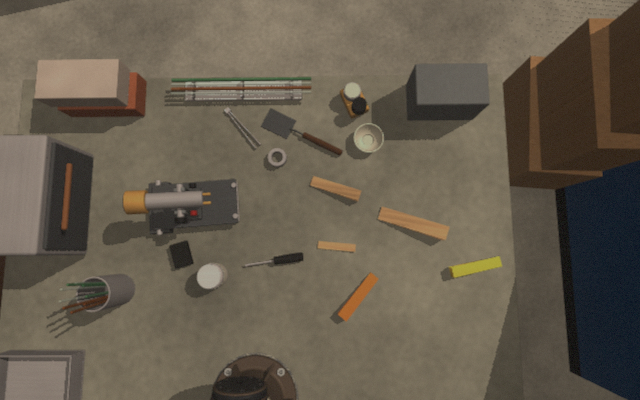

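Run:
```python
from h import *
np.set_printoptions(precision=4,suppress=True)
c=cap('top')
H=c['range_z']
v,u=np.mgrid[:400,:640]
K=c['mtx'];P=np.stack([(u-K[0,2])/K[0,0]*H,(v-K[1,2])/K[1,1]*H,H],-1)@c['T'][:3,:3].T+c['T'][:3,3]
Z=P[...,2]
print('bench z',np.median(Z[230:240,280:310]))
def fit(box,lo,hi):
    x0,y0,x1,y1=box
    m=np.zeros_like(Z,bool);m[y0:y1,x0:x1]=1
    m&=(Z>lo)&(Z<hi)&(H>0)
    r=cv2.minAreaRect(P[m][:,:2].astype(np.float32)*1000);print(box,m.sum(),r,'zmax',Z[m].max());return m
fit((305,170,368,205),.006,.05)
fit((375,200,452,243),.006,.05)
fit((145,175,245,240),.032,.043)
im=c['image'][150:260,130:380][:,:,::-1];cv2.imwrite('pics/crop1.png',cv2.resize(im,None,fx=3.2,fy=3.2,interpolation=cv2.INTER_CUBIC))
w=cap('wrist');print(w['T'])
print(telemetry.observe()['clock'])
```

```text
bench z -0.00011703717604438779
(305, 170, 368, 205) 505 ((593.1453857421875, -226.8267059326172), (87.39966583251953, 170.52365112304688), 1.8070358037948608) zmax 0.03263432811425826
(375, 200, 452, 243) 960 ((512.2726440429688, -452.9520568847656), (209.57098388671875, 85.22315216064453), 72.6727294921875) zmax 0.04161821803937871
(145, 175, 245, 240) 2383 ((543.9891967773438, 183.4576416015625), (158.9199676513672, 257.3831787109375), 3.2252683639526367) zmax 0.04299631501805856
[[-0.3067 -0.9088 -0.2829  0.2799]
 [-0.9518  0.2928  0.0911  0.6206]
 [ 0.      0.2972 -0.9548  0.3726]
 [ 0.      0.      0.      1.    ]]
1.6
```

View pics/crop1.png

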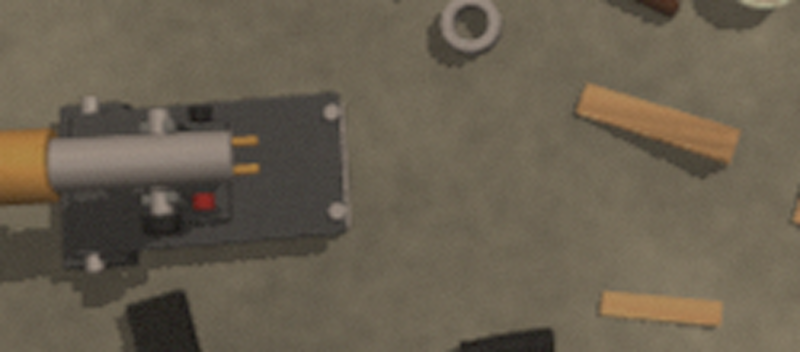

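```bash
cat >> h.py <<'E'
from scipy.spatial.transform import Rotation as Ro
def toolR(a,):  # tool down, x axis at angle a deg
    a=np.radians(a);x=np.array([np.cos(a),np.sin(a),0]);z=np.array([0,0,-1.]);return np.stack([x,np.cross(z,x),z],1)
def plan(p,a,n,start=None):
    "rows to reach p, yaw a (deg) evenly in n rows"
    if start is None:
        s=telemetry.observe();p0=np.array(s['ee_pos']);R=Ro.from_quat(s['orientation']).as_matrix()
    else: p0,R=start
    Rt=toolR(a);out=[]
    rv=Ro.from_matrix(R.T@Rt).as_rotvec()
    for i in range(n):
        d=R.T@((np.array(p)-p0)/n)
        out.append(list(np.round(np.degrees(rv/n),2))+list(np.round(d,4)))
        R=R@Ro.from_rotvec(rv/n).as_matrix()
    for o in out: print([float(x) for x in o])
    return np.array(p),R
def st():
    s=telemetry.observe();R=Ro.from_quat(s['orientation']).as_matrix()
    print('t',round(s['clock'],2),'p',np.round(s['ee_pos'],4),'yaw',np.round(np.degrees(np.arctan2(R[1,0],R[0,0])),2),'z',np.round(R[:,2],4),'F',np.round(s['wrist_force'],2),'w',round(s['gripper_width'],4))
    return s,R
E
python3 - <<'E'
from h import *
np.set_printoptions(precision=3,suppress=True)
c=cap('scene');H=c['range_z']
v,u=np.mgrid[:400,:640]
K=c['mtx'];P=np.stack([(u-K[0,2])/K[0,0]*H,(v-K[1,2])/K[1,1]*H,H],-1)@c['T'][:3,:3].T+c['T'][:3,3]
P=P[H>0]
for y in np.arange(.1,.8,.1):
    print(round(y,1),[round(float(P[(abs(P[:,1]-y)<.05)&(abs(P[:,0]-x)<.05)][:,2].max(initial=0)),2) for x in np.arange(.2,.9,.1)])
s=plan((.25,.60,.33),-25,4)
s=plan((.44,.22,.33),-50,12,s)
s=plan((.585,-.27,.25),-105,16,s)
E
```

```text
0.1 [0.01, 0.07, 0.07, 0.15, 0.15, 0.0, 0.01]
0.2 [0.01, 0.07, 0.07, 0.17, 0.16, 0.01, 0.01]
0.3 [0.0, 0.01, 0.01, 0.19, 0.18, 0.0, 0.01]
0.4 [0.01, 0.22, 0.0, 0.01, 0.01, 0.01, 0.13]
0.5 [0.0, 0.01, 0.22, 0.22, 0.22, 0.22, 0.13]
0.6 [0.33, 0.01, 0.22, 0.22, 0.22, 0.22, 0.01]
0.7 [0.33, 0.0, 0.22, 0.22, 0.22, 0.22, 0.0]
[0.0, 0.0, 1.78, 0.0135, 0.0068, -0.0247]
[0.0, 0.0, 1.78, 0.0137, 0.0064, -0.0247]
[0.0, 0.0, 1.78, 0.0139, 0.006, -0.0247]
[0.0, 0.0, 1.78, 0.014, 0.0055, -0.0247]
[0.0, -0.0, 2.08, 0.0277, 0.022, 0.0]
[0.0, -0.0, 2.08, 0.0285, 0.021, 0.0]
[0.0, -0.0, 2.08, 0.0293, 0.0199, 0.0]
[0.0, -0.0, 2.08, 0.03, 0.0189, 0.0]
[0.0, -0.0, 2.08, 0.0306, 0.0178, 0.0]
[0.0, -0.0, 2.08, 0.0313, 0.0166, -0.0]
[0.0, -0.0, 2.08, 0.0318, 0.0155, -0.0]
[0.0, -0.0, 2.08, 0.0324, 0.0143, -0.0]
[0.0, -0.0, 2.08, 0.0329, 0.0131, -0.0]
[0.0, -0.0, 2.08, 0.0333, 0.0119, -0.0]
[0.0, -0.0, 2.08, 0.0337, 0.0107, -0.0]
[0.0, -0.0, 2.08, 0.0341, 0.0095, -0.0]
[0.0, 0.0, 3.44, 0.0293, 0.0127, 0.005]
[0.0, 0.0, 3.44, 0.03, 0.011, 0.005]
[0.0, 0.0, 3.44, 0.0306, 0.0091, 0.005]
[0.0, 0.0, 3.44, 0.0311, 0.0073, 0.005]
[0.0, 0.0, 3.44, 0.0315, 0.0054, 0.005]
[0.0, 0.0, 3.44, 0.0317, 0.0035, 0.005]
[0.0, 0.0, 3.44, 0.0319, 0.0016, 0.005]
[0.0, 0.0, 3.44, 0.0319, -0.0003, 0.005]
[0.0, 0.0, 3.44, 0.0319, -0.0022, 0.005]
[0.0, 0.0, 3.44, 0.0317, -0.0041, 0.005]
[0.0, 0.0, 3.44, 0.0314, -0.006, 0.005]
[0.0, 0.0, 3.44, 0.0309, -0.0079, 0.005]
[0.0, 0.0, 3.44, 0.0304, -0.0097, 0.005]
[0.0, 0.0, 3.44, 0.0298, -0.0115, 0.005]
[0.0, 0.0, 3.44, 0.029, -0.0133, 0.005]
[0.0, 0.0, 3.44, 0.0282, -0.015, 0.005]
```

Candidates for "wedge" (top picture): orange (359,295), yellow (475,267), large pale (413,222), medium pale (336,187); the spare thin one is at (336,246). By the description (not orange/yellow, the smaller pale one) it is the one at (336,187), confirmed in the crop. Moving the wrist camera over it.

Request:
carry_out([
  [0,0,1.8,0.0135,0.007,-0.025,0.085],
  [0,0,1.8,0.0135,0.0065,-0.025,0.085],
  [0,0,1.8,0.014,0.006,-0.025,0.085],
  [0,0,1.8,0.014,0.0055,-0.025,0.085],
  [0,0,2.1,0.028,0.022,0,0.085],
  [0,0,2.1,0.0285,0.021,0,0.085],
  [0,0,2.1,0.029,0.02,0,0.085],
  [0,0,2.1,0.03,0.019,0,0.085],
])

```text
clock: 2.32
ee_pos: [0.3131, 0.471, 0.3332]
orientation: [0.957, -0.29, 0.001, 0.002]
wrist_force: [0.1, 0.6, -0.3]
gripper_width: 0.0849
```

Request:
carry_out([
  [0,0,2.1,0.0305,0.018,0,0.085],
  [0,0,2.1,0.031,0.0165,0,0.085],
  [0,0,2.1,0.032,0.0155,0,0.085],
  [0,0,2.1,0.0325,0.0145,0,0.085],
  [0,0,2.1,0.033,0.013,0,0.085],
  [0,0,2.1,0.0335,0.012,0,0.085],
  [0,0,2.1,0.0335,0.0105,0,0.085],
  [0,0,2.1,0.034,0.0095,0,0.085],
])

```text
clock: 2.98
ee_pos: [0.4391, 0.2023, 0.337]
orientation: [0.902, -0.432, 0.002, -0.001]
wrist_force: [0.3, 0.0, 0.2]
gripper_width: 0.0849
```

Run:
```python
from h import *
st()
s=plan((.585,-.27,.25),-105,16)
```

```text
t 2.98 p [0.4391 0.2023 0.337 ] yaw -51.23 z [ 0.0046  0.001  -1.    ] F [0.32 0.01 0.22] w 0.0849
[-0.02, 0.0, 3.36, 0.0287, 0.0114, 0.0055]
[-0.02, 0.0, 3.36, 0.0293, 0.0097, 0.0055]
[-0.02, 0.0, 3.36, 0.0299, 0.008, 0.0055]
[-0.02, 0.0, 3.36, 0.0303, 0.0062, 0.0055]
[-0.02, 0.0, 3.36, 0.0306, 0.0044, 0.0055]
[-0.02, 0.0, 3.36, 0.0308, 0.0026, 0.0055]
[-0.02, 0.0, 3.36, 0.0309, 0.0008, 0.0055]
[-0.02, 0.0, 3.36, 0.0309, -0.001, 0.0055]
[-0.02, 0.0, 3.36, 0.0308, -0.0028, 0.0055]
[-0.02, 0.0, 3.36, 0.0305, -0.0046, 0.0055]
[-0.02, 0.0, 3.36, 0.0302, -0.0064, 0.0055]
[-0.02, 0.0, 3.36, 0.0298, -0.0082, 0.0055]
[-0.02, 0.0, 3.36, 0.0293, -0.0099, 0.0055]
[-0.02, 0.0, 3.36, 0.0286, -0.0116, 0.0055]
[-0.02, 0.0, 3.36, 0.0279, -0.0133, 0.0054]
[-0.02, 0.0, 3.36, 0.0271, -0.0149, 0.0054]
```

Request:
carry_out([
  [0,0,3.4,0.0285,0.0115,0.0055,0.085],
  [0,0,3.4,0.0295,0.0095,0.0055,0.085],
  [0,0,3.4,0.03,0.008,0.0055,0.085],
  [0,0,3.4,0.0305,0.006,0.0055,0.085],
  [0,0,3.4,0.0305,0.0045,0.0055,0.085],
  [0,0,3.4,0.031,0.0025,0.0055,0.085],
  [0,0,3.4,0.031,0.001,0.0055,0.085],
  [0,0,3.4,0.031,-0.001,0.0055,0.085],
])

```text
clock: 3.65
ee_pos: [0.5123, -0.0485, 0.2954]
orientation: [0.768, -0.641, 0.003, -0.006]
wrist_force: [0.4, -0.2, -0.0]
gripper_width: 0.085
```

Run:
```python
from h import *
np.set_printoptions(precision=4,suppress=True)
st()
c=cap('wrist','w1.png');np.savez('w1.npz',**c)
for t,z in [('foot_bar_mid',0),('plate_front',.038),('stand',0)]:
    print(t,[(r['position'],r['conf'],pt(c,*r['position'],z)) for r in nets.tip_of('wrist',t)])
s=plan((.585,-.27,.25),-105,8)
```

```text
t 3.65 p [ 0.5123 -0.0485  0.2954] yaw -79.72 z [ 0.0135  0.0056 -0.9999] F [ 0.41 -0.23 -0.05] w 0.085
foot_bar_mid [([280.1, 225.5], 0.72, array([0.5546, 0.059 , 0.    ])), ([127.9, 193.5], 0.45, array([0.7814, 0.0503, 0.    ]))]
plate_front [([274.9, 234.2], 0.88, array([0.5572, 0.0574, 0.038 ]))]
stand [([280.5, 224.3], 0.65, array([0.5543, 0.057 , 0.    ]))]
[-0.09, 0.04, 3.17, 0.029, -0.0039, 0.0056]
[-0.09, 0.04, 3.17, 0.0287, -0.0055, 0.0056]
[-0.09, 0.04, 3.17, 0.0284, -0.0071, 0.0056]
[-0.09, 0.04, 3.17, 0.0279, -0.0087, 0.0056]
[-0.09, 0.04, 3.17, 0.0274, -0.0102, 0.0056]
[-0.09, 0.04, 3.17, 0.0268, -0.0117, 0.0056]
[-0.09, 0.04, 3.17, 0.0261, -0.0132, 0.0056]
[-0.09, 0.04, 3.17, 0.0253, -0.0146, 0.0056]
```

View pics/w1.png

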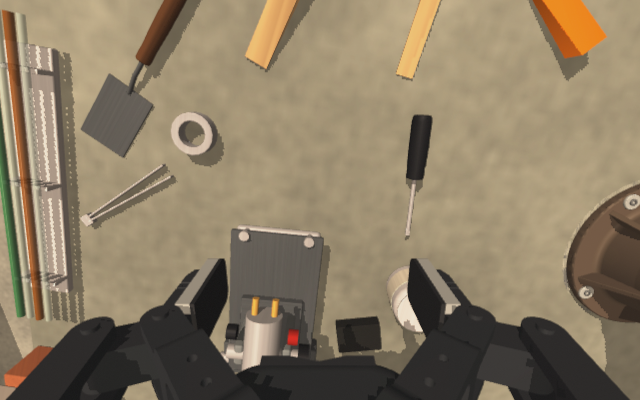

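Request:
carry_out([
  [-0.1,0,3.2,0.029,-0.004,0.0055,0.085],
  [-0.1,0,3.2,0.0285,-0.0055,0.0055,0.085],
  [-0.1,0,3.2,0.0285,-0.007,0.0055,0.085],
  [-0.1,0,3.2,0.028,-0.0085,0.0055,0.085],
  [-0.1,0,3.2,0.0275,-0.01,0.0055,0.085],
  [-0.1,0,3.2,0.027,-0.0115,0.0055,0.085],
  [-0.1,0,3.2,0.026,-0.013,0.0055,0.085],
  [0,0,0,0,0,0,0.085],
])

```text
clock: 4.52
ee_pos: [0.5811, -0.2394, 0.2595]
orientation: [-0.63, 0.776, -0.0, 0.006]
wrist_force: [0.9, 0.5, -0.1]
gripper_width: 0.085
```

Run:
```python
from h import *
np.set_printoptions(precision=4,suppress=True)
st()
c=cap('wrist','w2.png');np.savez('w2.npz',**c)
for t,z in [('wedge',0),('wedge_tip',0),('foot_bar_mid',0),('plate_front',.038)]:
    print(t,[(r['position'],r['conf'],pt(c,*r['position'],z)) for r in nets.tip_of('wrist',t)])
```

```text
t 4.52 p [ 0.5811 -0.2394  0.2595] yaw -101.84 z [ 0.0097  0.0074 -0.9999] F [ 0.92  0.53 -0.15] w 0.085
wedge [([312.8, 171.9], 0.64, array([ 0.5912, -0.2308,  0.    ])), ([560.7, 66.1], 0.59, array([ 0.2799, -0.2951,  0.    ]))]
wedge_tip [([508.9, 35.1], 0.78, array([ 0.3384, -0.3408,  0.    ])), ([305.9, 224.4], 0.72, array([ 0.6159, -0.1608,  0.    ])), ([344.8, 56.4], 0.59, array([ 0.5258, -0.3576,  0.    ]))]
foot_bar_mid [([374.5, 344.2], 0.63, array([0.554 , 0.0586, 0.    ])), ([179.3, 119.8], 0.27, array([ 0.74  , -0.3292,  0.    ]))]
plate_front [([379.5, 362.1], 0.69, array([0.5527, 0.0564, 0.038 ]))]
```

View pics/w2.png

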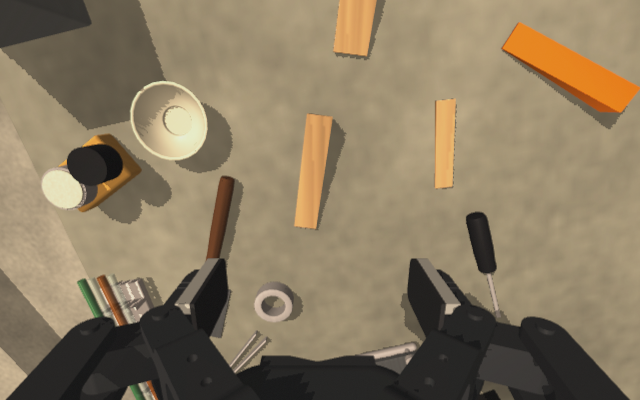

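```bash
cat > fit.py <<'E'
from h import *
from scipy.optimize import minimize
def wedge_pts(x,y,a):
    V=[]
    for sx,h in((75,.004),(-75,.029)):
        for sy in(-15,15):
            for z in(0,h):
                V.append((sx/1000*np.cos(a)-sy/1000*np.sin(a)+x,sx/1000*np.sin(a)+sy/1000*np.cos(a)+y,z))
    return V
def sil(c,V,S=4):
    q=np.array([proj(c,p) for p in V]);m=np.zeros((400*S,640*S),np.uint8)
    h=cv2.convexHull((q*S+ (S-1)/2).round().astype(np.int32));cv2.fillPoly(m,[h],255)
    return cv2.resize(m,(640,400),interpolation=cv2.INTER_AREA)/255.
def fitw(c,x,y,a,show=None):
    im=cv2.cvtColor(c['image'],cv2.COLOR_RGB2HSV)
    m=((im[...,1]>85)&(im[...,2]>120)&(im[...,0]>8)&(im[...,0]<25)).astype(np.uint8)
    u,v=proj(c,(x,y,.01)).astype(int)
    n,L=cv2.connectedComponents(m)
    l=L[v,u];m=(L==l).astype(float) if l else m.astype(float)
    f=lambda p:np.abs(sil(c,wedge_pts(p[0]/1e3,p[1]/1e3,np.radians(p[2])))-m).sum()
    r=minimize(f,[x*1e3,y*1e3,np.degrees(a)],method='Nelder-Mead',options=dict(initial_simplex=[[x*1e3,y*1e3,np.degrees(a)],[x*1e3+6,y*1e3,np.degrees(a)],[x*1e3,y*1e3+6,np.degrees(a)],[x*1e3,y*1e3,np.degrees(a)+5]]))
    print('wedge',r.x,'resid',r.fun,'area',m.sum(),'bbox',cv2.boundingRect(m.astype(np.uint8)))
    return r.x,m
E
python3 - <<'E'
from fit import *
c=dict(np.load('w2.npz'))
p,m=fitw(c,.596,-.232,np.radians(72))
c1=dict(np.load('w1.npz'))
for uv in [(232,230),(323,235)]: print(pt(c1,*uv,.038))
im=c['image'].copy()
q=np.array([proj(c,v) for v in wedge_pts(p[0]/1e3,p[1]/1e3,np.radians(p[2]))])
for a in q: cv2.circle(im,tuple(a.round().astype(int)),1,(0,0,255),-1)
a=cv2.resize(im[95:245,260:360],None,fx=4,fy=4,interpolation=cv2.INTER_NEAREST)
b=cv2.resize(c1['image'][210:360,215:335],None,fx=3.3,fy=4,interpolation=cv2.INTER_NEAREST)
cv2.imwrite('pics/c2.png',np.hstack([a,b])[:,:,::-1])
E
```

```text
wedge [ 593.26292444 -229.40449293   70.72690932] resid 110.78823529411764 area 2894.0 bbox (294, 113, 39, 117)
[0.61645825 0.06209043 0.038     ]
[0.49156242 0.0462541  0.038     ]
```

View pics/c2.png

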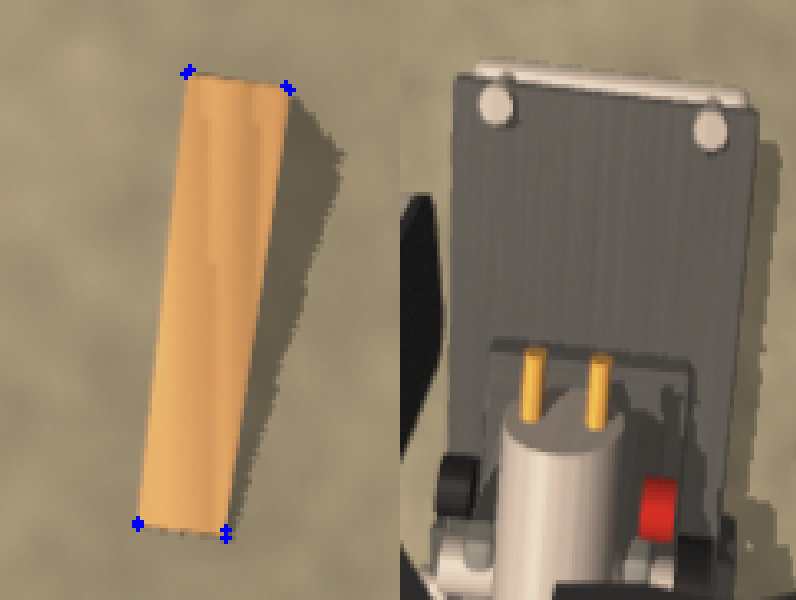

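Run:
```python
from fit import *
np.set_printoptions(precision=4,suppress=True)
c=dict(np.load('w1.npz'))
L=pt(c,231.7,228.5,.038);R=pt(c,323.2,238,.038);L2=pt(c,229.2,317.5,.038);R2=pt(c,312.6,340,.038)
print(L,R,np.linalg.norm(L-R),(L+R)/2)
d=L-R;print('x dir from edge',np.degrees(np.arctan2(d[1],d[0]))+90)
for a,b in((L,L2),(R,R2)): e=b-a;print('side',np.degrees(np.arctan2(e[1],e[0])))
# bar ends visible
B1=pt(c,215+75/3.3,210+65/4,.02);B2=pt(c,215+348/3.3,210+96/4,.02);d=B1-B2;print('bar',B1,B2,np.linalg.norm(d),np.degrees(np.arctan2(d[1],d[0]))+90)
c=dict(np.load('w2.npz'))
cv2.imwrite('pics/c3.png',cv2.resize(c['image'][330:380,330:440],None,fx=7,fy=7,interpolation=cv2.INTER_NEAREST)[:,:,::-1])
```

```text
[0.6171 0.0599 0.038 ] [0.4905 0.0506 0.038 ] 0.12696480280818412 [0.5538 0.0553 0.038 ]
x dir from edge 94.20356633039977
side 94.07721403065409
side 95.14770326544621
bar [0.6131 0.0631 0.02  ] [0.494 0.053 0.02 ] 0.11950462068899906 94.83932185684598
```

Run:
```python
from h import *
st();plan((.5741,-.2841,.06),-109.3,7)
```

```text
t 4.77 p [ 0.5804 -0.2359  0.2619] yaw -101.51 z [ 0.0128  0.0077 -0.9999] F [ 0.33  1.05 -0.05] w 0.085
[-0.08, 0.09, 1.11, 0.0072, -0.0002, 0.0288]
[-0.08, 0.09, 1.11, 0.0072, -0.0004, 0.0288]
[-0.08, 0.09, 1.11, 0.0071, -0.0005, 0.0288]
[-0.08, 0.09, 1.11, 0.0071, -0.0007, 0.0288]
[-0.08, 0.09, 1.11, 0.007, -0.0009, 0.0288]
[-0.08, 0.09, 1.11, 0.0069, -0.0011, 0.0288]
[-0.08, 0.09, 1.11, 0.0069, -0.0013, 0.0288]
```

Request:
carry_out([
  [-0.1,0.1,1.1,0.007,0,0.0285,0.085],
  [-0.1,0.1,1.1,0.007,-0.0005,0.0285,0.085],
  [-0.1,0.1,1.1,0.007,-0.0005,0.0285,0.085],
  [-0.1,0.1,1.1,0.007,-0.0005,0.0285,0.085],
  [-0.1,0.1,1.1,0.007,-0.001,0.0285,0.085],
  [-0.1,0.1,1.1,0.007,-0.001,0.0285,0.085],
  [-0.1,0.1,1.1,0.007,-0.001,0.0285,0.085],
  [0,0,0,0,0,0,0.085],
])

```text
clock: 5.43
ee_pos: [0.5811, -0.2751, 0.067]
orientation: [-0.585, 0.811, -0.007, 0.006]
wrist_force: [-0.5, 0.2, -1.2]
gripper_width: 0.0852
```

Run:
```python
from fit import *
st();c=cap('wrist','w3.png')
fitw(c,.5933,-.2294,np.radians(70.7))
st();plan((.5741,-.2841,.06),-109.3,3)
```

```text
t 5.43 p [ 0.5811 -0.2751  0.067 ] yaw -108.4 z [ 0.0187 -0.0039 -0.9998] F [-0.47  0.19 -1.18] w 0.0852
wedge [ 593.14998623 -229.64991967   70.52010803] resid 156.3921568627451 area 8105.0 bbox (301, 177, 51, 182)
t 5.48 p [ 0.5826 -0.2751  0.07  ] yaw -108.29 z [ 0.0216 -0.0051 -0.9998] F [-0.07  1.04  0.41] w 0.0853
[-0.42, 0.04, 0.34, 0.0037, 0.0018, 0.0033]
[-0.42, 0.04, 0.34, 0.0037, 0.0018, 0.0033]
[-0.42, 0.04, 0.34, 0.0038, 0.0017, 0.0033]
```

View pics/w3.png

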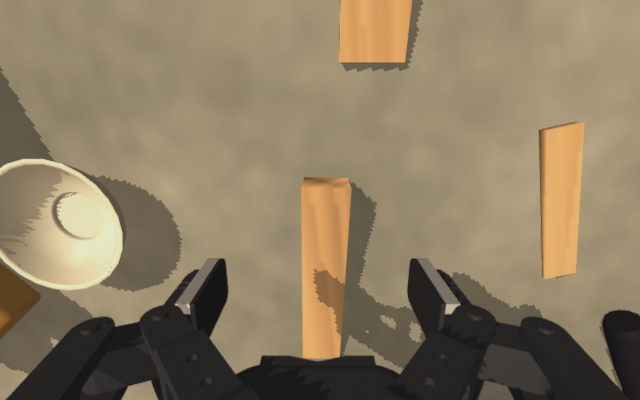

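Request:
carry_out([
  [-0.4,0,0.35,0.0035,0.002,0.005,0.085],
  [-0.4,0,0.35,0.0035,0.002,0.005,0.085],
  [-0.4,0,0.35,0.0035,0.002,0.005,0.085],
  [0,0,0,0,0,0.007,0.085],
  [0,0,0,0,0,0.007,0.085],
  [0,0,0,0,0,0.007,0.085],
  [0,0,0,0,0,0,0.085],
  [0,0,0,0,0,0,0.085],
])

```text
clock: 6.15
ee_pos: [0.5793, -0.2822, 0.0408]
orientation: [-0.581, 0.814, -0.004, 0.005]
wrist_force: [0.9, -0.2, 0.4]
gripper_width: 0.0851
```

Run:
```python
from fit import *
st();plan((.5738,-.2843,.006),-109.4,5)
```

```text
t 6.15 p [ 0.5793 -0.2822  0.0408] yaw -109.02 z [ 0.0139 -0.001  -0.9999] F [ 0.91 -0.19  0.43] w 0.0851
[-0.15, 0.04, 0.08, 0.0008, 0.001, 0.0069]
[-0.15, 0.04, 0.08, 0.0008, 0.001, 0.0069]
[-0.15, 0.04, 0.08, 0.0008, 0.001, 0.0069]
[-0.15, 0.04, 0.08, 0.0008, 0.0009, 0.0069]
[-0.15, 0.04, 0.08, 0.0008, 0.0009, 0.007]
```

Request:
carry_out([
  [-0.2,0,0.1,0.001,0.001,0.006,0.085],
  [-0.2,0,0.1,0.001,0.001,0.006,0.085],
  [-0.2,0,0.1,0.001,0.001,0.006,0.085],
  [-0.2,0,0.1,0.001,0.001,0.006,0.085],
  [-0.2,0,0.1,0.001,0.001,0.006,0.085],
  [0,0,0,0,0,0.003,0.085],
  [0,0,0,0,0,0,0.085],
  [0,0,0,0,0,0,0.085],
])

```text
clock: 6.82
ee_pos: [0.572, -0.2856, 0.0033]
orientation: [-0.577, 0.817, 0.004, -0.001]
wrist_force: [0.8, -0.3, -0.2]
gripper_width: 0.0848
```

Run:
```python
from fit import *
st();plan((.5738,-.2843,.006),-109.4,3)
```

```text
t 6.82 p [ 0.572  -0.2856  0.0033] yaw -109.58 z [-0.006   0.0056 -1.    ] F [ 0.77 -0.32 -0.23] w 0.0848
[0.14, 0.06, -0.06, -0.0006, -0.0004, -0.0009]
[0.14, 0.06, -0.06, -0.0006, -0.0004, -0.0009]
[0.14, 0.06, -0.06, -0.0006, -0.0004, -0.0009]
```

Request:
carry_out([
  [0.2,0.1,0,-0.001,-0.0005,-0.001,0.085],
  [0.2,0.1,0,-0.0005,-0.0005,-0.0005,0.06],
  [0,0,0,0,0,0,0.04],
  [0,0,0,0,0,0,0.035],
  [0,0,0,0,0,0,0.032],
  [0,0,0,0,0,0,0.025],
  [0,0,0,0,0,0,0.025],
  [0,0,0,0,0,0,0.025],
], force=45)

```text
clock: 7.48
ee_pos: [0.5749, -0.2845, 0.0069]
orientation: [-0.577, 0.817, -0.002, 0.001]
wrist_force: [-0.8, 0.7, -1.6]
gripper_width: 0.0294
```

Run:
```python
from fit import *
st();c=cap('scene');fitw(c,.5933,-.2294,np.radians(70.7))
```

```text
t 7.48 p [ 0.5749 -0.2845  0.0069] yaw -109.53 z [ 0.0032 -0.0015 -1.    ] F [-0.79  0.66 -1.59] w 0.0294
wedge [ 592.95043638 -228.79575526   73.64497479] resid 10181.129411764705 area 10126.0 bbox (0, 0, 639, 366)
```

Run:
```python
from fit import *
s,R=st();a=plan((.5749,-.2845,.03),-109.5,2);plan((.5678,-.113,.03),-85.6,10,a)
```

```text
t 7.53 p [ 0.5749 -0.2845  0.0069] yaw -109.53 z [ 0.0031 -0.0015 -1.    ] F [-0.44  0.18 -0.98] w 0.0289
[-0.1, -0.01, -0.01, 0.0, -0.0, -0.0116]
[-0.1, -0.01, -0.01, 0.0, -0.0, -0.0116]
[-0.0, 0.0, -2.39, -0.0159, 0.0064, 0.0]
[-0.0, 0.0, -2.39, -0.0162, 0.0057, 0.0]
[-0.0, 0.0, -2.39, -0.0164, 0.005, 0.0]
[-0.0, 0.0, -2.39, -0.0166, 0.0044, 0.0]
[-0.0, 0.0, -2.39, -0.0168, 0.0037, 0.0]
[-0.0, 0.0, -2.39, -0.0169, 0.003, 0.0]
[-0.0, 0.0, -2.39, -0.017, 0.0022, 0.0]
[-0.0, 0.0, -2.39, -0.0171, 0.0015, 0.0]
[-0.0, 0.0, -2.39, -0.0171, 0.0008, 0.0]
[-0.0, 0.0, -2.39, -0.0172, 0.0001, 0.0]
```

Request:
carry_out([
  [0,0,0,0,0,-0.012,0.025],
  [0,0,0,0,0,-0.012,0.025],
  [0,0,-2.4,-0.016,0.0065,0,0.025],
  [0,0,-2.4,-0.016,0.0055,0,0.025],
  [0,0,-2.4,-0.0165,0.005,0,0.025],
  [0,0,-2.4,-0.0165,0.0045,0,0.025],
  [0,0,-2.4,-0.017,0.0035,0,0.025],
  [0,0,-2.4,-0.017,0.003,0,0.025],
], force=60)

```text
clock: 8.2
ee_pos: [0.5721, -0.1815, 0.0397]
orientation: [-0.677, 0.736, -0.004, 0.002]
wrist_force: [-0.2, -0.5, -0.4]
gripper_width: 0.0287
```

Run:
```python
from fit import *
s,R=st();plan((.5678,-.113,.025),-85.6,6)
```

```text
t 8.2 p [ 0.5721 -0.1815  0.0397] yaw -94.85 z [ 0.0083 -0.0025 -1.    ] F [-0.16 -0.51 -0.35] w 0.0287
[-0.08, -0.02, -1.54, -0.0113, 0.0017, 0.0024]
[-0.08, -0.02, -1.54, -0.0114, 0.0014, 0.0024]
[-0.08, -0.02, -1.54, -0.0114, 0.0011, 0.0024]
[-0.08, -0.02, -1.54, -0.0114, 0.0008, 0.0024]
[-0.08, -0.02, -1.54, -0.0114, 0.0005, 0.0024]
[-0.08, -0.02, -1.54, -0.0114, 0.0002, 0.0024]
```

Request:
carry_out([
  [-0.1,0,-1.5,-0.0105,0.0015,0.002,0.025],
  [-0.1,0,-1.5,-0.0105,0.0015,0.002,0.025],
  [-0.1,0,-1.5,-0.0105,0.001,0.002,0.025],
  [-0.1,0,-1.5,-0.0105,0.001,0.002,0.025],
  [-0.1,0,-1.5,-0.0105,0.0005,0.002,0.025],
  [0,0,-0.8,-0.005,0,0.002,0.025],
  [0,0,0,0,0,0,0.025],
  [0,0,0,0,0,0,0.025],
])

```text
clock: 8.87
ee_pos: [0.569, -0.1171, 0.0303]
orientation: [0.734, -0.679, 0.002, 0.0]
wrist_force: [0.9, 0.2, -0.8]
gripper_width: 0.0284
```

Run:
```python
from fit import *
s,R=st();c=cap('wrist','w4.png');np.savez('w4.npz',**c)
for t,z in [('foot_bar_mid',0),('plate_front',.038),('wedge_tip',.02)]:
    print(t,[(r['position'],r['conf'],pt(c,*r['position'],z)) for r in nets.tip_of('wrist',t)])
c=cap('scene','s4.png')
for t,z in [('foot_bar_mid',0),('plate_front',.038),('wedge_tip',.02)]:
    print(t,[(r['position'],r['conf'],pt(c,*r['position'],z)) for r in nets.tip_of('scene',t)])
plan((.5678,-.113,.006),-85.6,4)
```

```text
t 8.87 p [ 0.569  -0.1171  0.0303] yaw -85.61 z [ 0.0026 -0.0026 -1.    ] F [ 0.85  0.17 -0.79] w 0.0284
foot_bar_mid []
plate_front [([132.1, 309.5], 0.65, array([ 0.66044678, -0.08683951,  0.038     ]))]
wedge_tip [([318.7, 341.6], 0.16, array([ 0.56430926, -0.05908781,  0.02      ]))]
foot_bar_mid [([414.8, 193.8], 0.64, array([5.59306289e-01, 6.16035938e-02, 1.11022302e-16])), ([300.9, 188.3], 0.45, array([ 0.41525311, -0.22456432,  0.        ]))]
plate_front [([414.6, 181.8], 0.92, array([0.54882445, 0.05930643, 0.038     ]))]
wedge_tip [([400.9, 191.3], 0.97, array([0.55158163, 0.01717513, 0.02      ])), ([264.2, 229.4], 0.83, array([ 0.53479699, -0.36697726,  0.02      ])), ([251.3, 182.4], 0.72, array([ 0.35913976, -0.35012882,  0.02      ])), ([115.1, 231.1], 0.67, array([ 0.39797104, -0.70386889,  0.02      ]))]
[-0.04, -0.04, -0.02, -0.0012, 0.0002, 0.0061]
[-0.04, -0.04, -0.02, -0.0012, 0.0002, 0.0061]
[-0.04, -0.04, -0.02, -0.0012, 0.0002, 0.0061]
[-0.04, -0.04, -0.02, -0.0012, 0.0002, 0.0061]
```

View pics/w4.png

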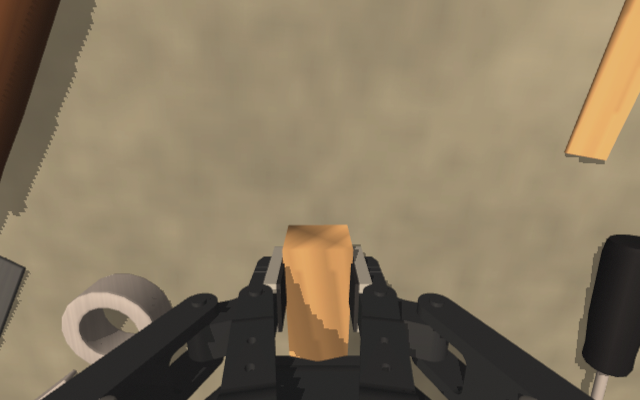

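View pics/s4.png

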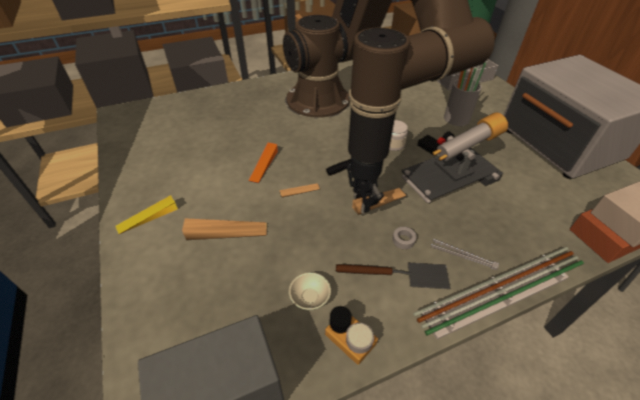

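Request:
carry_out([
  [0,0,0,-0.001,0,0.005,0.025],
  [0,0,0,-0.001,0,0.005,0.025],
  [0,0,0,-0.001,0,0.005,0.025],
  [0,0,0,0,0,0.005,0.025],
  [0,0,0,0,0,0.003,0.025],
  [0,0,0,0,0,0.001,0.025],
  [0,0,0,0,0,0,0.025],
  [0,0,0,0,0,0,0.025],
])

```text
clock: 9.93
ee_pos: [0.5694, -0.1149, 0.0067]
orientation: [0.734, -0.68, 0.003, -0.0]
wrist_force: [0.2, -0.9, -0.9]
gripper_width: 0.0286
```

Run:
```python
from fit import *
s,R=st();c=cap('scene','s5.png');t=cap('top','t5.png')
d=-R[:,0];tip=s['ee_pos']+.133*d;print('tip pred',tip)
for n,c in(('scene',c),('top',t)):
    print(n,proj(c,[tip[0],tip[1],.002]),[(r['position'],r['conf'],pt(c,*r['position'],0)) for r in nets.tip_of(n,'wedge_tip')][:4])
a=c=None
from bench import imaging
def crop(im,x0,y0,x1,y1,f): return cv2.resize(im[y0:y1,x0:x1],None,fx=f,fy=f,interpolation=cv2.INTER_CUBIC)
i1=cv2.imread('pics/s5.png');i2=cv2.imread('pics/t5.png')
cv2.imwrite('pics/c5.png',np.vstack([crop(i1,340,140,500,215,5),crop(i2,190,160,350,235,5)])[:600])
```

```text
t 9.93 p [ 0.5694 -0.1149  0.0067] yaw -85.63 z [ 0.0043 -0.0034 -1.    ] F [ 0.17 -0.93 -0.86] w 0.0286
tip pred [0.55928117 0.01769894 0.00624095]
scene [401.48029035 197.66732666] [([253.3, 181.6], 0.89, array([ 0.33677826, -0.34058298,  0.        ])), ([262.1, 225.3], 0.76, array([ 0.50324536, -0.36503353,  0.        ])), ([115.5, 229.0], 0.67, array([ 0.37083735, -0.70916739,  0.        ])), ([399.2, 197.3], 0.6, array([0.55405733, 0.01392533, 0.        ]))]
top [252.08194677 200.51839891] [([378.4, 213.1], 0.87, array([ 0.51977492, -0.35777261,  0.        ])), ([374.3, 274.3], 0.81, array([ 0.34141833, -0.34194147,  0.        ])), ([500.0, 261.3], 0.67, array([ 0.37749262, -0.70649234,  0.        ])), ([233.7, 198.5], 0.53, array([0.56597126, 0.07340988, 0.        ]))]
```

View pics/c5.png

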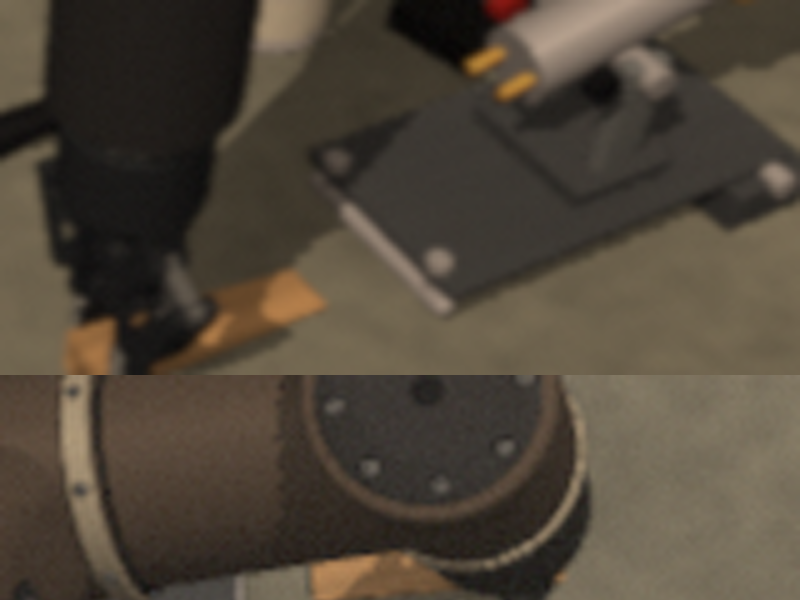

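Request:
carry_out([
  [0,0,0,-0.008,0,0,0.025],
  [0,0,0,-0.008,0,0,0.025],
  [0,0,0,-0.008,0,0,0.025],
  [0,0,0,-0.008,0,0,0.025],
  [0,0,0,-0.008,0,0,0.025],
  [0,0,0,-0.008,0,0,0.025],
  [0,0,0,-0.006,0,0,0.025],
  [0,0,0,-0.003,0,0,0.025],
])

```text
clock: 10.8
ee_pos: [0.5653, -0.0529, 0.0064]
orientation: [0.734, -0.68, 0.003, -0.0]
wrist_force: [1.0, -2.1, 1.0]
gripper_width: 0.0287
```

```bash
cat >> h.py <<'E'
def rel():
    s,R=st();d=np.array([np.cos(np.radians(94.4)),np.sin(np.radians(94.4))]);n=np.array([-d[1],d[0]])
    tip=(s['ee_pos']-.133*R[:,0])[:2];e=tip-np.array([.5545,.0595])
    print('tip beyond bar',round(e@d*1e3,1),'lateral',round(e@n*1e3,1),'push',round(-s['wrist_force'][:2]@d,2))
E
python3 - <<'E'
from h import *
rel()
E
```

```text
t 10.8 p [ 0.5653 -0.0529  0.0064] yaw -85.63 z [ 0.005  -0.0042 -1.    ] F [ 0.97 -2.13  0.97] w 0.0287
tip beyond bar 20.1 lateral -2.2 push 2.2
```

Request:
carry_out([
  [0,0,0,-0.001,0,0,0.025],
  [0,0,0,-0.001,0,0,0.025],
  [0,0,0,-0.001,0,0,0.025],
  [0,0,0,-0.001,0,0,0.025],
  [0,0,0,-0.001,0,0,0.025],
  [0,0,0,-0.001,0,0,0.025],
  [0,0,0,-0.001,0,0,0.025],
  [0,0,0,-0.001,0,0,0.025],
])

```text
clock: 11.47
ee_pos: [0.5645, -0.0441, 0.0064]
orientation: [0.734, -0.68, 0.003, -0.0]
wrist_force: [-0.0, -2.6, 2.4]
gripper_width: 0.0287
```

Request:
carry_out([
  [0,0,0,-0.0006,0,0,0.025],
  [0,0,0,-0.0006,0,0,0.025],
  [0,0,0,-0.0006,0,0,0.025],
  [0,0,0,-0.0006,0,0,0.025],
  [0,0,0,-0.0006,0,0,0.025],
  [0,0,0,-0.0006,0,0,0.025],
  [0,0,0,-0.0006,0,0,0.025],
  [0,0,0,-0.0006,0,0,0.025],
])

```text
clock: 12.13
ee_pos: [0.5641, -0.0391, 0.0064]
orientation: [0.733, -0.68, 0.003, -0.0]
wrist_force: [0.1, -1.4, 1.3]
gripper_width: 0.0287
```

Run:
```python
from h import *
rel()
```

```text
t 12.13 p [ 0.5641 -0.0391  0.0064] yaw -85.65 z [ 0.0048 -0.0044 -1.    ] F [ 0.14 -1.45  1.25] w 0.0287
tip beyond bar 34.0 lateral -2.1 push 1.46
```

Request:
carry_out([
  [0,0,0,-0.0006,0,0,0.025],
  [0,0,0,-0.0006,0,0,0.025],
  [0,0,0,-0.0006,0,0,0.025],
  [0,0,0,-0.0006,0,0,0.025],
  [0,0,0,-0.0006,0,0,0.025],
  [0,0,0,-0.0006,0,0,0.025],
  [0,0,0,-0.0006,0,0,0.025],
  [0,0,0,-0.0006,0,0,0.025],
])

```text
clock: 12.8
ee_pos: [0.5637, -0.0337, 0.0065]
orientation: [0.734, -0.68, 0.003, -0.0]
wrist_force: [1.3, -2.5, 2.9]
gripper_width: 0.0289
```

Request:
carry_out([
  [0,0,0,-0.0006,0,0,0.025],
  [0,0,0,-0.0006,0,0,0.025],
  [0,0,0,-0.0006,0,0,0.025],
  [0,0,0,-0.0006,0,0,0.025],
  [0,0,0,-0.0006,0,0,0.025],
  [0,0,0,-0.0006,0,0,0.025],
  [0,0,0,-0.0006,0,0,0.025],
  [0,0,0,-0.0006,0,0,0.025],
])

```text
clock: 13.47
ee_pos: [0.5633, -0.0284, 0.0065]
orientation: [0.734, -0.68, 0.003, -0.0]
wrist_force: [-0.3, -1.9, 1.8]
gripper_width: 0.0288
```

Request:
carry_out([
  [0,0,0,-0.0006,0,0,0.025],
  [0,0,0,-0.0006,0,0,0.025],
  [0,0,0,-0.0006,0,0,0.025],
  [0,0,0,-0.0006,0,0,0.025],
  [0,0,0,-0.0006,0,0,0.025],
  [0,0,0,-0.0006,0,0,0.025],
  [0,0,0,-0.0006,0,0,0.025],
  [0,0,0,-0.0006,0,0,0.025],
])

```text
clock: 14.13
ee_pos: [0.5629, -0.0232, 0.0064]
orientation: [0.734, -0.68, 0.003, -0.0]
wrist_force: [0.7, -3.6, 3.5]
gripper_width: 0.0285
```

Request:
carry_out([
  [0,0,0,-0.0005,0,0,0.025],
  [0,0,0,-0.0005,0,0,0.025],
  [0,0,0,-0.0005,0,0,0.025],
  [0,0,0,-0.0005,0,0,0.025],
  [0,0,0,-0.0005,0,0,0.025],
  [0,0,0,-0.0005,0,0,0.025],
  [0,0,0,-0.0005,0,0,0.025],
  [0,0,0,-0.0005,0,0,0.025],
])

```text
clock: 14.8
ee_pos: [0.5626, -0.0222, 0.0064]
orientation: [0.733, -0.68, 0.004, 0.002]
wrist_force: [1.6, -6.1, 2.7]
gripper_width: 0.0284
```

Request:
carry_out([
  [0,0,0,-0.0007,0,0,0.025],
  [0,0,0,-0.0007,0,0,0.025],
  [0,0,0,-0.0007,0,0,0.025],
  [0,0,0,-0.0007,0,0,0.025],
  [0,0,0,-0.0007,0,0,0.025],
  [0,0,0,-0.0007,0,0,0.025],
  [0,0,0,-0.0007,0,0,0.025],
  [0,0,0,-0.0007,0,0,0.025],
])

```text
clock: 15.47
ee_pos: [0.5622, -0.022, 0.0066]
orientation: [0.732, -0.681, 0.005, 0.004]
wrist_force: [1.8, -7.1, 2.0]
gripper_width: 0.0291
```

Run:
```python
from h import *
rel()
```

```text
t 15.47 p [ 0.5622 -0.022   0.0066] yaw -85.84 z [ 0.0028 -0.0127 -0.9999] F [ 1.78 -7.15  2.05] w 0.0291
tip beyond bar 51.1 lateral -2.0 push 7.26
```

Request:
carry_out([
  [0,-0.3,0,-0.0008,0,0,0.025],
  [0,-0.3,0,-0.0009,0,0,0.025],
  [0,-0.3,0,-0.001,0,0,0.025],
  [0,-0.2,0,-0.0011,0,0,0.025],
  [0,-0.2,0,-0.0012,0,0,0.025],
  [0,-0.2,0,-0.0012,0,0,0.025],
  [0,-0.2,0,-0.0012,0,0,0.025],
  [0,-0.2,0,-0.0012,0,0,0.025],
])

```text
clock: 16.13
ee_pos: [0.5618, -0.0211, 0.0064]
orientation: [0.732, -0.681, -0.005, -0.004]
wrist_force: [1.8, -9.8, 1.3]
gripper_width: 0.0287
```

Run:
```python
from h import *
rel()
```

```text
t 16.13 p [ 0.5618 -0.0211  0.0064] yaw -85.9 z [-0.0014  0.0134 -0.9999] F [ 1.81 -9.8   1.34] w 0.0287
tip beyond bar 52.1 lateral -1.8 push 9.91
```

Request:
carry_out([
  [0,0.1,0.02,-0.0014,0,0,0.025],
  [0,0.1,0.02,-0.0015,0,0,0.025],
  [0,0.1,0.02,-0.0016,0,0,0.025],
  [0,0,0.02,-0.0016,0,0,0.025],
  [0,0,0,-0.0016,0,0,0.025],
  [0,0,0,-0.0016,0,0,0.025],
  [0,0,0,-0.0016,0,0,0.025],
  [0,0,0,-0.0016,0,0,0.025],
])

```text
clock: 16.8
ee_pos: [0.5614, -0.0205, 0.0064]
orientation: [0.731, -0.683, 0.0, 0.003]
wrist_force: [3.5, -14.0, 0.9]
gripper_width: 0.0286
```

Run:
```python
from h import *
rel()
```

```text
t 16.8 p [ 0.5614 -0.0205  0.0064] yaw -86.08 z [-0.0036 -0.0045 -1.    ] F [  3.5  -13.98   0.89] w 0.0286
tip beyond bar 52.7 lateral -1.8 push 14.21
```

Request:
carry_out([
  [0,0,0,-0.0016,0,0,0.025],
  [0,0,0,-0.0017,0,0,0.025],
  [0,0,0,-0.0018,0,0,0.025],
  [0,0,0,-0.0018,0,0,0.025],
  [0,0,0,-0.0018,0,0,0.025],
  [0,0,0,-0.0018,0,0,0.025],
  [0,0,0,-0.0018,0,0,0.025],
  [0,0,0,-0.0018,0,0,0.025],
])

```text
clock: 17.47
ee_pos: [0.5608, -0.0203, 0.0067]
orientation: [0.729, -0.684, 0.004, 0.009]
wrist_force: [3.2, -15.5, 1.9]
gripper_width: 0.0285
```

Run:
```python
from h import *
rel()
```

```text
t 17.47 p [ 0.5608 -0.0203  0.0067] yaw -86.35 z [-0.0061 -0.0177 -0.9998] F [  3.19 -15.52   1.91] w 0.0285
tip beyond bar 52.9 lateral -1.9 push 15.72
```

Request:
carry_out([
  [0,-0.2,0,0,0,0,0.025],
  [0,-0.2,0,0,0,0,0.025],
  [0,0,0,0,0,0,0.025],
  [0,0,0,0,0,0,0.032],
  [0,0,0,0,0,0,0.036],
  [0,0,0,0,0,0,0.042],
  [0,0,0,0,0,0,0.05],
  [0,0,0,0,0,0,0.05],
])

```text
clock: 18.13
ee_pos: [0.56, -0.0194, 0.0056]
orientation: [0.729, -0.685, 0.0, 0.006]
wrist_force: [0.6, -0.5, -0.0]
gripper_width: 0.0499
```

Run:
```python
from fit import *
rel()
c=cap('scene','s6.png');w=cap('wrist','w6.png')
i1=cv2.imread('pics/s6.png');i2=cv2.imread('pics/w6.png')
cv2.imwrite('pics/c6.png',np.vstack([cv2.resize(i1[140:220,340:500],None,fx=4,fy=4,interpolation=cv2.INTER_CUBIC),cv2.resize(i2[180:400,:],(640,220))]))
```

```text
t 18.13 p [ 0.56   -0.0194  0.0056] yaw -86.4 z [-0.0079 -0.0094 -0.9999] F [ 0.56 -0.54 -0.02] w 0.0499
tip beyond bar 53.9 lateral -1.3 push 0.58
```

View pics/c6.png

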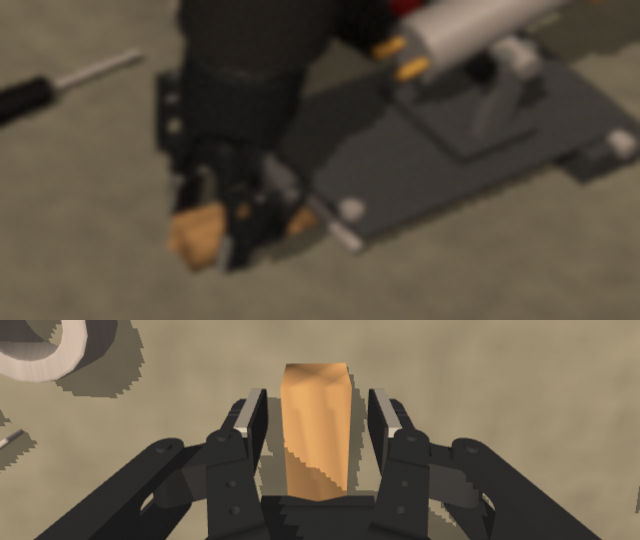

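Request:
carry_out([
  [0,0,0,0,0,-0.005,0.06],
  [0,0,0,0,0,-0.01,0.06],
  [0,-0.2,0,0,0,-0.015,0.06],
  [0,-0.2,0,0.005,0,-0.02,0.06],
  [0,-0.1,0,0.015,0,-0.025,0.06],
  [0,0,0,0.025,0,-0.025,0.06],
  [0,0,0,0.03,0,-0.025,0.06],
  [0,0,0,0.03,0,-0.02,0.06],
])

```text
clock: 18.9
ee_pos: [0.5655, -0.123, 0.158]
orientation: [0.732, -0.682, -0.005, 0.006]
wrist_force: [2.1, -0.3, -0.2]
gripper_width: 0.0601
```

Request:
carry_out([
  [0,0,0,0.03,0,-0.015,0.06],
  [0,0,0,0.03,0,-0.005,0.06],
  [0,0,0,0.01,0,0,0.06],
  [0,0,0,0,0,0,0.06],
  [0,0,0,0,0,0,0.06],
  [0,0,0,0,0,0,0.06],
  [0,0,0,0,0,0,0.06],
  [0,0,0,0,0,0,0.06],
])

```text
clock: 19.57
ee_pos: [0.5721, -0.1992, 0.1913]
orientation: [0.731, -0.683, 0.001, 0.002]
wrist_force: [0.9, -0.2, -0.7]
gripper_width: 0.0599
```

Run:
```python
from fit import *
np.set_printoptions(precision=4,suppress=True)
st()
c=cap('wrist','w7.png');np.savez('w7.npz',**c);s=cap('scene','s7.png')
for t,z in [('foot_bar_mid',0),('plate_front',.038),('wedge',0)]:
    print(t,[(r['position'],r['conf'],pt(c,*r['position'],z)) for r in nets.tip_of('wrist',t)])
i1=cv2.imread('pics/s7.png')
cv2.imwrite('pics/c7.png',cv2.resize(i1[140:220,340:500],None,fx=5,fy=5,interpolation=cv2.INTER_CUBIC))
```

```text
t 19.57 p [ 0.5721 -0.1992  0.1913] yaw -86.11 z [-0.0017 -0.0037 -1.    ] F [ 0.87 -0.24 -0.74] w 0.0599
foot_bar_mid []
plate_front []
wedge [([316.5, 351.8], 0.69, array([0.5576, 0.0324, 0.    ])), ([608.1, 110.0], 0.62, array([ 0.2801, -0.2901,  0.    ]))]
```

View pics/c7.png

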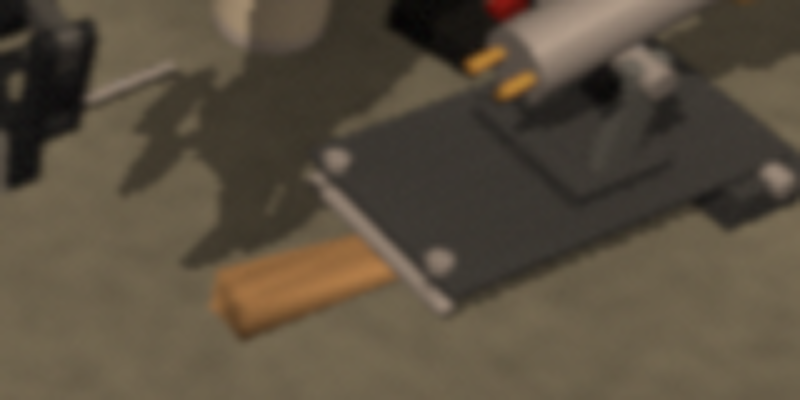

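View pics/w7.png

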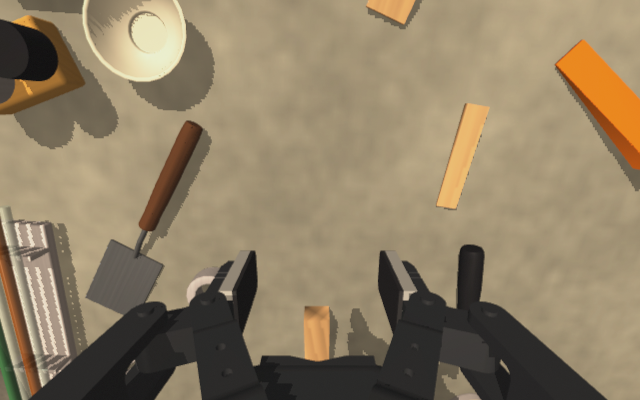

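Request:
carry_out([
  [0,0,0,-0.008,0,-0.02,0.085],
  [0,0,0,-0.02,0,-0.02,0.085],
  [0,0,0,-0.02,0,-0.02,0.085],
  [0,0,0,-0.02,0,-0.02,0.085],
  [0,0,0,-0.02,0,-0.02,0.085],
  [0,0,0,-0.01,0,-0.01,0.085],
  [0,0,0,0,0,0,0.085],
  [0,0,0,0,0,0,0.085],
])

```text
clock: 20.48
ee_pos: [0.5647, -0.0965, 0.3028]
orientation: [0.731, -0.683, -0.002, 0.003]
wrist_force: [-0.5, 0.1, -0.3]
gripper_width: 0.0847
```

Run:
```python
from fit import *
np.set_printoptions(precision=4,suppress=True)
st()
c=cap('wrist','w8.png');np.savez('w8.npz',**c);t=cap('top','t8.png')
for n,q in(('wrist',c),('top',t)):
  for k,z in [('foot_bar_mid',0),('plate_front',.038),('wedge',0)]:
    print(n,k,[(r['position'],r['conf'],pt(q,*r['position'],z)) for r in nets.tip_of(n,k)][:3])
u,v=map(int,proj(c,(.555,.02,.03)))
print(u,v)
cv2.imwrite('pics/c8.png',cv2.resize(c['image'][v-60:v+60,u-80:u+80],None,fx=5,fy=5,interpolation=cv2.INTER_CUBIC)[:,:,::-1])
```

```text
t 20.48 p [ 0.5647 -0.0965  0.3028] yaw -86.12 z [-0.0072 -0.0026 -1.    ] F [-0.46  0.08 -0.35] w 0.0847
wrist foot_bar_mid [([316.6, 259.9], 0.97, array([0.5535, 0.0603, 0.    ]))]
wrist plate_front [([315.6, 269.8], 0.84, array([0.5554, 0.0566, 0.038 ]))]
wrist wedge [([317.7, 241.1], 0.94, array([0.554, 0.028, 0.   ])), ([548.1, 23.4], 0.71, array([ 0.2823, -0.2911,  0.    ]))]
top foot_bar_mid [([236.9, 199.6], 0.64, array([0.5626, 0.0637, 0.    ]))]
top plate_front [([235.3, 198.3], 0.89, array([0.5611, 0.0592, 0.038 ]))]
top wedge [([357.5, 296.2], 0.88, array([ 0.2794, -0.2923,  0.    ])), ([410.2, 223.2], 0.83, array([ 0.4894, -0.4506,  0.    ])), ([478.0, 269.7], 0.76, array([ 0.3537, -0.6418,  0.    ]))]
317 244
```

View pics/c8.png

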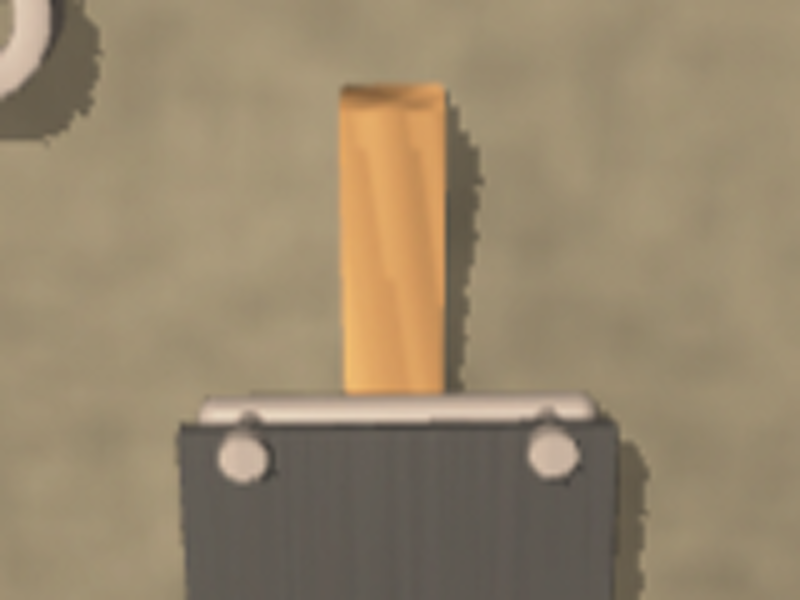

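View pics/t8.png

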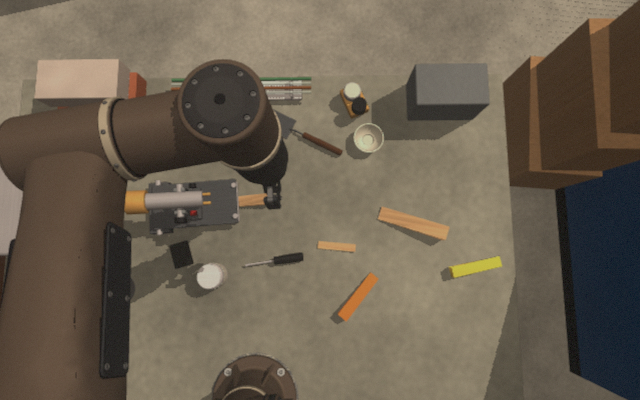

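Run:
```python
from fit import *
c=dict(np.load('w8.npz'))
d=np.array([np.cos(np.radians(94.4)),np.sin(np.radians(94.4))])
bar=np.array([.5545,.0595])
f=lambda x,y,z:pt(c,317-80+x/5,244-60+y/5,z)
for x,y,z in((345,103,.029),(441,105,.029),(343,86,0.0),(446,86,0.0)):
    p=f(x,y,z);print(p,'rear rel bar mm',(p[:2]-bar)@d*1e3)
B=f(200,400,.02),f(595,394,.02);e=B[0]-B[1];print('bar dir',np.degrees(np.arctan2(e[1],e[0]))+90)
L=f(341,107,.029)+f(446,107,.029);M=f(344,390,.0155)+f(443,390,.0155);e=(M-L)/2;print('wedge yaw',np.degrees(np.arctan2(e[1],e[0])))
```

```text
[ 0.57517341 -0.0391374   0.029     ] rear rel bar mm -99.93273218171797
[ 0.54841771 -0.04030471  0.029     ] rear rel bar mm -99.04393337048494
[ 0.57633048 -0.03521862  0.        ] rear rel bar mm -96.1142722487099
[ 0.54577234 -0.0372242   0.        ] rear rel bar mm -95.76954783703643
bar dir 94.62473718938868
wedge yaw 93.82018146211597
```

```bash
python3 -c "
from h import *
print(robot.close_job());st()"
```

```text
the job is handed in; nothing more can be done
None
the job is handed in; nothing more can be done
```

The wedge is jammed under the middle of the bar and the job is handed in, at about 20.5 s of the 67 s allowed. I took the smaller of the two thick pale wedges, laid it flat in front of the torch and slid it in thin end first in small steps. The push built up to 15.7 N, with about 2 N of bench drag already there before the wedge bit. At 1.45 to 1 that puts the squeeze on the bar at about 10 N; I worked that out rather than measured it. Then I let go and backed away upwards.

**Last checks:**
- **Seating:** the wedge's thin end is about 53 mm beyond the bar, by both the arm's own position and the camera. It did not spring back when released.
- **Alignment:** it sits within 2 mm of the bar's middle and about 1° off straight.
- **Surroundings:** in the last pictures nothing else looked moved, and the gripper was clear of everything.

**Disagreements:**
- The bar-middle estimates differed by up to 9 mm between cameras, so I relied on the close wrist views.
- The tool tilted about 1° during the hardest push.
- I did not push again from behind to test how firmly the wedge is jammed.

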